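Prove the voltage tester, then probe through the guard slot

TASK

Take the blue voltage tester out of its holder and prove it: point its tip squarely at the centre of the round target on the proving unit's sloped face, about 25 mm away and without touching the unit, and hold it steady there for a second. Then lower the tester upright, without forcing it, through the orange-framed slot in the junction box's guard until the yellow band on its blade is level with the guard, and finish still holding it there: do not let go and do not let it rest on the guard, and leave everything else where it is.

Things in the scene. Friction and masses are not known exactly. Their poses are not given: they have to be found in the camera images.
- tester: voltage tester, 140 g, 135 mm, standing blade down in the holder. Origin at the blade's tip, z from tip to handle end. Black blade z = 0 to 55 mm, 20 mm wide (x), 8 mm thick (y), nose rounded at 4 mm; yellow band z = 27 to 33 mm; blue handle z = 55 to 135 mm, 36 (x) by 26 mm (y): grasp across the 26 mm at about z = 105 mm. A half turn about z changes nothing
- tester_tip (a point): the tip of the tester's blade, same as its origin. The handle's underside, 55 mm up from it, is a shoulder too large for the slot
- holder: fixed grey block 70 x 60 mm on a black base 110 x 100 mm, top at 70 mm; origin at its underside's centre. In a pocket in it, 24 mm (x) by 12 mm (y), stands the blade; the handle's shoulder rests on the top. Lift the tester straight up 60 mm or more to free it
- proving_unit: fixed yellow block 100 x 90 mm, up to 90 mm tall; origin at its underside's centre, x towards its back. Its top is a grey face sloped by 25 degrees towards its front (-x)
- target: the sloped face of the proving unit: grey plate 98 x 84 mm with a round target at its centre (white ring of 44 mm, red disc of 30 mm, white dot). Origin at the target's centre on the face, 68 mm above the table; z square out of the face (up and 25 degrees towards the unit's front), y level
- junction_box: fixed aluminium case 200 x 150 x 100 mm, two orange connectors on its +x side. Origin on the table below the slot's centre, z up; the case spans x = -55 to +145 mm (connectors to 191), y = -75 to +75. A white guard, 6 mm thick, top at 100 mm, covers x = -55 to +55; under it the case is empty down to 4 mm above the table
- slot (a point): centre of the slot at the guard's top, 100 mm above the table; axes as junction_box. The slot is 22 mm long (x) and 10 mm wide (y), 2 mm more than the blade each way, with a 1 mm chamfer, straight down through the guard; an orange frame 40 x 30 mm is drawn round it
- spare_plug: loose bystander: orange plug, 45 x 32 x 30 mm with a black stub, lying in front of (on the robot's side of) the junction box; origin at its underside's centre
- screwdriver: loose bystander: screwdriver with a green handle, 160 mm, lying beyond the proving unit
- lug_jar: loose bystander: small jar 44 mm across, 50 mm tall, standing in front of the holder; origin at its underside's centre
- tape: loose bystander: black roll of tape, 90 mm across, 19 mm high, lying in front of the proving unit
There are look-alikes about, which are no part of the job. Of the things like the tester, leave any that is white; of the rest the larger one is meant.

How it is judged:
By the outcome, as a careful person would: the job done as asked, in the order asked, and still so for the second after the job is handed in, while the arm keeps its last pose, push and grip.
It also fails if it takes over 61 s, if anything falls off the work surface, if the arm or the gripper's body presses on something with over 40 N, if the wrist force passes 120 N, or if a joint passes its speed limit or range.

ROBOT

A 7-joint arm with a two-finger parallel gripper is mounted at the origin on the work surface. World frame = base frame: x ahead of the robot, y to its left, z up, the work surface at z = 0. Lengths are in m, angles in rad, forces in N, time in s.
With the tool pointing down it reaches from about 0.4 to 0.85 m from the base axis. Payload 4.5 kg.
Tool frame: the origin (TCP) lies at the very end of the fingers, on their centre line; the grasp point (between the pads) lies 19 mm behind it; z points along the fingers, y is the line along which they close (so a half turn about z gives the same grasp; the last joint's range is limited). The gripper opens to 88 mm and grips with 3 to 60 N. Pads are 18 mm wide; open, the fingers measure 123 mm over their backs; the gripper's body (75 mm by 187 mm) begins 45 mm behind the grasp point.
Start: joints at [-1.259, 0.689, -0.195, 1.565, 0.157, 0.902, -0.215], TCP at [0.171, 0.601, 0.209] pointing down, gripper open.
Joint ranges: [-3.01, 3.01], [-0.46, 2.08], [-1.47, 1.51], [0.13, 2.56], [-1, 4.14], [0.04, 2.09], [-2.66, 2.66]. Speed limits (rad/s): [2.57, 2.57, 3.14, 3.14, 3.14, 3.14, 3.14].

INTERFACE

Orientations are given as a unit quaternion [w, x, y, z].
In Python, from workcell import monitor, eyes, hand_in gives the robot as it stands. The module is installed in compiled form; this text tells all that it offers.
- The arm moves only by the tool play_rows, never from a script. Its argument "targets" is a list of rows, each an object of numbers: "x", "y", "z": the shift along the tool's x, y, z in mm; "yaw": the turn about the tool's z in rad; "gripper": the opening, from 0 (shut) to 1 (fully open). A call has 1 to 8 rows; each row shifts and turns the commanded pose from where the row before left it, along the tool's axes as they then stand; what a row does not reach is not made up. A row lasts 1/8 s, in which the tool goes at most 62.5 mm and 10.7 degrees, less where a joint would pass 70% of its speed; a pose out of reach is approached as far as the arm can. A call is refused whole if a number of a shift passes 62.5 or a number of a turn 0.188, either way. A call with a gripper value outside its range is refused whole. The fingers move at their own pace and stop on an object; "newtons" is the grip in N (left out, the last holds). Time passes only in rows, so rows that do not move let the fingers close. It gives the time, the measured TCP pose, the force, the opening and the grip force at its end, in the units of the state.
- monitor.get_state(): the state, without advancing time (a new reading comes with each control period).
- eyes.get_image(name): name is "scene" or "top"; returns a dict with "pixels" (480x640x3 uint8, red, green, blue), "depth" (480x640 float32, m along the optical axis (not along the pixel's ray), 0 where there is no reading), "K" (3x3 intrinsics, pixels), "dist" ([k1, k2, p1, p2, k3] as OpenCV has them; the pictures are not rectified), "extrinsics" (4x4, takes a point from camera to world coordinates). Camera axes: x right, y up, looking along -z (the intrinsics and any distortion apply to the point x, -y, -z); pixel columns grow to the right and rows downward; lengths in m; the calibration is good to about 2 mm. A picture is of the moment at which its call begins.
- hand_in(): hands the job in; it is judged then, once.
The state is a dict: "t": time; "q": joint angles; "joint_vel": joint speeds; "tau": joint torques, N m; "tool_pos": TCP position; "tcp_rot": TCP orientation; "contact_force": force on the tool from outside, world axes, zero at the start; "wrist_torque": the same for the moment, N m; "grip_width": finger opening in m; "gripper_force": force on a finger pad.
Only numpy, scipy, OpenCV 4.12 (cv2) and the standard library are available. Lean on these libraries where they do the work, as an engineer would, in place of code of your own. Each camera call takes 0.05 s, during which the arm holds its last target. There are 200 camera calls.

## Working session

There is one attempt and no reset: what is moved stays moved. The work goes in short steps, Python scripts to look and compute and a tool call to move; the robot and the scene stay as the last step left them, time stands still between calls to the robot, and variables do not carry over. Pictures are saved under pics/ and viewed, at most 10 in all, crops included, and the job is handed in when it is done.

Besides the shell and the picture viewer there is one more tool, called after ">>>" as a command line: name --argument value ..., lists and objects as JSON in quotes. play_rows: Moves the arm, as the interface text tells. Its arguments: {"type":"object","properties":{"targets":{"type":"array","items":{"type":"object","properties":{"x":{"type":"number"},"y":{"type":"number"},"z":{"type":"number"},"yaw":{"type":"number"},"gripper":{"type":"number"}}}},"newtons":{"type":"number"}},"required":["targets"]}

```bash
mkdir -p pics
cat > h.py <<'E'
import numpy as np, cv2
from workcell import monitor, eyes, hand_in
def get(n):
    d=eyes.get_image(n); return d
def ray(d,uv):
    uv=np.array(uv,float).reshape(-1,1,2)
    p=cv2.undistortPoints(uv,np.array(d["K"],float),np.array(d["dist"],float)).reshape(-1,2)
    v=np.c_[p[:,0],-p[:,1],-np.ones(len(p))]
    E=np.array(d["extrinsics"]); return E[:3,3], v@E[:3,:3].T
def onplane(d,uv,z):
    o,v=ray(d,uv); s=(z-o[2])/v[:,2]; return o+v*s[:,None]
def bydepth(d,uv):
    o,v=ray(d,uv); u=np.round(np.array(uv)).astype(int).reshape(-1,2)
    return o+v*d["depth"][u[:,1],u[:,0]][:,None]
def proj(d,P):
    E=np.linalg.inv(np.array(d["extrinsics"])); p=np.atleast_2d(P)@E[:3,:3].T+E[:3,3]
    p=p*[1,-1,-1]; return cv2.projectPoints(p,np.zeros(3),np.zeros(3),np.array(d["K"],float),np.array(d["dist"],float))[0].reshape(-1,2)
def save(d,n,box=None,s=1):
    im=d["pixels"][:,:,::-1]
    if box: im=im[box[1]:box[3],box[0]:box[2]]
    cv2.imwrite("pics/"+n,cv2.resize(im,None,fx=s,fy=s,interpolation=cv2.INTER_CUBIC))
E
python3 - <<'E'
from h import *
for n in("scene","top"):
    d=get(n); save(d,n+"0.png"); print(n,d["extrinsics"],d["K"],d["dist"])
print(monitor.get_state())
E
```

```text
scene [[-0.87430816 -0.35967203  0.32591605  0.78074968]
 [ 0.48522887 -0.66395658  0.56895924  0.50931412]
 [ 0.01175538  0.65558958  0.7550259   0.76209746]
 [ 0.          0.          0.          1.        ]] [[479.67069496   0.         321.78863768]
 [  0.         479.67069496 234.38431793]
 [  0.           0.           1.        ]] [-0.00888696  0.          0.          0.          0.        ]
top [[ 1.55046285e-02  9.90903831e-01 -1.33675744e-01  3.58014548e-01]
 [-9.99853478e-01  1.63350405e-02  5.11758824e-03  1.13157423e-03]
 [ 7.25463649e-03  1.33576812e-01  9.91011910e-01  1.24157360e+00]
 [ 0.00000000e+00  0.00000000e+00  0.00000000e+00  1.00000000e+00]] [[527.43089759   0.         323.56764228]
 [  0.         527.43089759 241.08874288]
 [  0.           0.           1.        ]] [-0.02570341  0.          0.          0.          0.        ]
{'t': 0.1, 'q': array([-1.25918539,  0.68990076, -0.19456459,  1.56621067,  0.15730674,
        0.90250319, -0.21509347]), 'joint_vel': array([ 5.21840388e-04, -2.10266209e-03, -3.82593908e-05, -3.38614824e-03,
        1.61035716e-03,  2.83109906e-03, -1.06704176e-03]), 'tau': array([-2.98250729e-03, -5.28498924e+01, -1.27117619e+00, -1.53840172e+01,
       -5.24978538e-02,  1.91927880e-03,  5.16737236e-05]), 'tool_pos': array([0.17126392, 0.60045012, 0.20869882]), 'tcp_rot': array([-6.53244746e-05,  1.38400845e-01,  9.90375961e-01, -8.11261570e-04]), 'contact_force': array([0.0135086 , 0.05149313, 0.03316732]), 'wrist_torque': array([ 0.02596642, -0.02925056, -0.00183956]), 'gripper_force': 0.0, 'grip_width': 0.0882017039045085}
```

View pics/scene0.png

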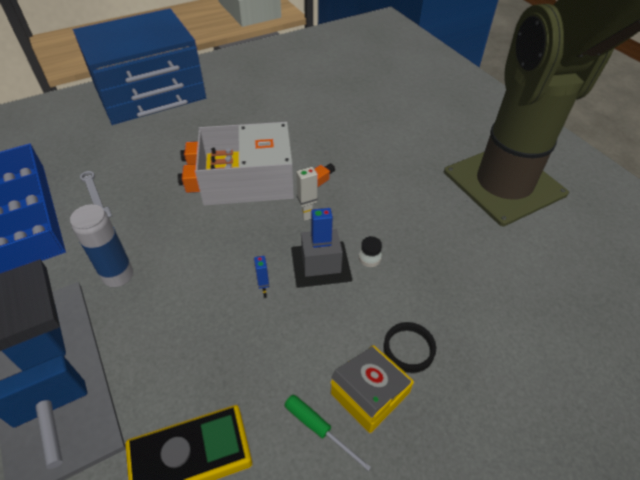

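View pics/top0.png

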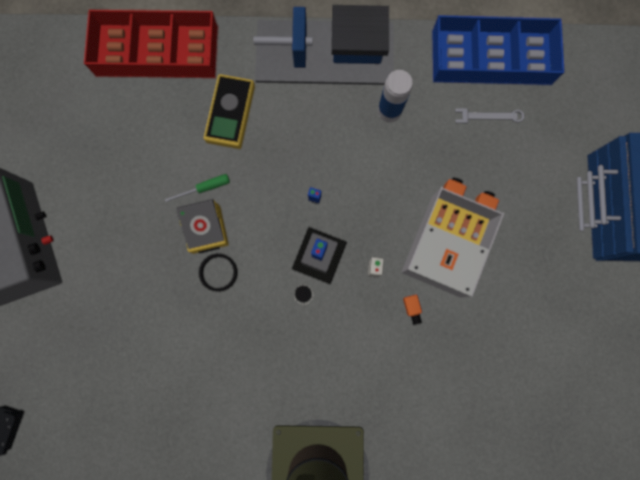

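The top view shows three tester-like things: the blue one in the holder at (320,246), a smaller blue one at (315,194) and a white one at (377,266). I choose the blue one in the holder. The slot is at (449,259) and the target at (200,226).

```bash
cat > m.py <<'E'
from h import *
d=get("top"); save(d,"crop1.png",(270,170,520,310),3)
H,W=480,640
uu,vv=np.meshgrid(np.arange(W),np.arange(H)); uv=np.c_[uu.ravel(),vv.ravel()]
P=bydepth(d,uv).reshape(H,W,3)
np.save("P.npy",P)
hsv=cv2.cvtColor(d["pixels"],cv2.COLOR_RGB2HSV)
def rect(mask,z,name):
    m=mask.astype(np.uint8); n,l,st,c=cv2.connectedComponentsWithStats(m); 
    if n<2: print(name,"none");return
    i=1+np.argmax(st[1:,4]); ys,xs=np.nonzero(l==i)
    Q=onplane(d,np.c_[xs,ys],z)[:,:2]
    (c,s,a)=cv2.minAreaRect((Q*1000).astype(np.float32)); print(name,st[i,4],"c",np.round(c,1),"size",np.round(s,1),"ang",round(a,1),"mean",Q.mean(0).round(4))
box=lambda a,b,c,e:(uu>a)&(uu<c)&(vv>b)&(vv<e)
Z=P[...,2]
print("tester z", Z[235:262:3,310:330:3].round(3))
rect(box(300,225,340,270)&(Z>.135),.150,"tester top")
rect(box(290,220,350,290)&(Z>.060)&(Z<.08),.07,"holder top")
hh,ss,v=hsv[...,0],hsv[...,1],hsv[...,2]
rect(box(285,220,355,290)&(v<40)&(Z<.04),.005,"base")
org=box(435,240,465,280)&(hh<18)&(ss>90)
mm=org.astype(np.uint8); mm=cv2.morphologyEx(mm,cv2.MORPH_CLOSE,np.ones((9,9)))
rect(mm,.100,"slot frame")
rect(box(440,245,460,275)&(v<60),.100,"slot hole")
rect(box(395,220,510,300)&(Z>.09)&(Z<.11),.100,"case top")
red=box(185,210,215,240)&((hh<8)|(hh>172))&(ss>100)
rect(red,.068,"red")
m=box(182,205,222,246)&(Z>.035)&(Z<.1)
Q=P[m]; A=np.c_[Q[:,:2],np.ones(len(Q))]
for _ in range(3):
    co=np.linalg.lstsq(A,Q[:,2],rcond=None)[0]; r=abs(A@co-Q[:,2]); k=r<np.percentile(r,85); A,Q=A[k],Q[k]
n=np.array([-co[0],-co[1],1]); n/=np.linalg.norm(n); print("normal",n,"tilt",np.degrees(np.arccos(n[2])),"az",np.degrees(np.arctan2(n[1],n[0])))
rect(box(170,190,235,255)&(Z>.03),.068,"unit top")
print("tape etc", onplane(d,[(217,272),(303,294),(377,266),(413,308),(315,194)],.02).round(3))
s=get("scene"); P2=bydepth(s,[(374,375),(264,143),(321,212)]); print(P2)
save(s,"crop2.png",(230,120,420,430),1.9)
E
python3 m.py
```

```text
tester z [[0.007 0.068 0.07  0.006 0.009 0.007 0.009]
 [0.008 0.066 0.072 0.072 0.069 0.066 0.008]
 [0.069 0.071 0.148 0.152 0.147 0.068 0.068]
 [0.067 0.071 0.147 0.153 0.151 0.152 0.07 ]
 [0.067 0.149 0.149 0.151 0.151 0.146 0.072]
 [0.069 0.147 0.151 0.151 0.149 0.133 0.068]
 [0.07  0.148 0.15  0.15  0.151 0.073 0.073]
 [0.071 0.124 0.142 0.147 0.149 0.069 0.068]
 [0.073 0.065 0.083 0.114 0.097 0.065 0.069]]
tester top 221 c [489.8   5.3] size [26. 37.] ang 69.2 mean [0.4899 0.0052]
holder top 585 c [490.5   5.3] size [60.  70.6] ang 69.1 mean [0.4876 0.0052]
base 843 c [491.7   4.8] size [ 95.5 105.3] ang 69.3 mean [0.4836 0.0044]
slot frame 241 c [ 477.1 -278.7] size [29.3 39.3] ang 67.7 mean [ 0.477  -0.2784]
slot hole 17 c [ 477.1 -277.8] size [ 4.8 14.7] ang 70.9 mean [ 0.4773 -0.2778]
case top 3534 c [ 507.7 -291.1] size [151.9 181.9] ang 67.7 mean [ 0.477  -0.2798]
red 95 c [549.5 274.2] size [25.1 27.2] ang 0.9 mean [0.549  0.2746]
normal [-0.39979585 -0.11811602  0.90896198] tilt 24.637703140229142 az -163.54070773670765
unit top 1962 c [545.1 271.4] size [114.2  96.1] ang 15.2 mean [0.5472 0.2709]
tape etc [[ 0.446  0.241  0.02 ]
 [ 0.399  0.04   0.02 ]
 [ 0.466 -0.13   0.02 ]
 [ 0.371 -0.214  0.02 ]
 [ 0.635  0.017  0.02 ]]
[[ 0.55018022  0.27461591  0.07098017]
 [ 0.47707789 -0.28271392  0.09875678]
 [ 0.49195987  0.0009439   0.14904001]]
```

View pics/crop1.png

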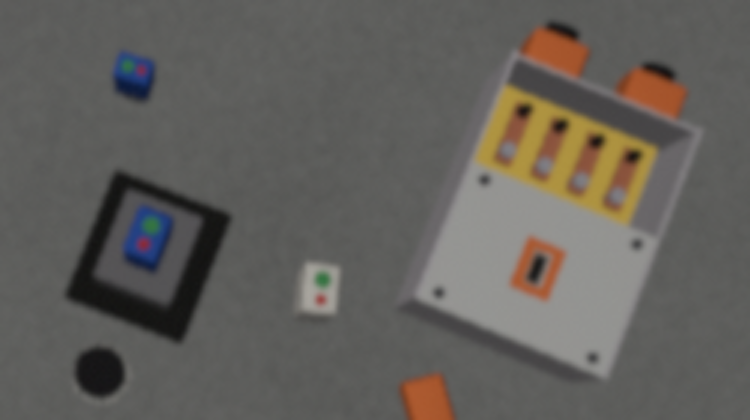

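The crop confirms it: the large blue tester stands in the black-based holder. The white one and the small free-standing blue one are decoys. The tool can't be tilted by command, so I'll pivot the tester in the grip about the closing line, using the holder pocket's edge. First I go above it.

>>> play_rows --targets '[{"x":-15,"y":-15,"gripper":1},{"x":-30,"y":-31},{"x":-35,"y":-36},{"x":-35,"y":-36},{"x":-35,"y":-36},{"x":-35,"y":-36},{"x":-35,"y":-36},{"x":-35,"y":-36}]' --newtons 20

```text
schema error: expected keys x, y, z, yaw, gripper
```

>>> play_rows --targets '[{"x":-35,"y":-36},{"x":-35,"y":-36},{"x":-35,"y":-36},{"x":-35,"y":-36},{"x":-35,"y":-36},{"x":-25,"y":-27},{"x":-15,"y":-16,"yaw":0.089},{"x":0}]'

```text
schema error: expected keys x, y, z, yaw, gripper
```

```bash
cat > go.py <<'E'
# usage: go.py x y z(TCP,mm) yawdeg(of tool x line)
import sys
from h import *
from scipy.spatial.transform import Rotation as R
s=monitor.get_state(); q=s["tcp_rot"]; M=R.from_quat([q[1],q[2],q[3],q[0]]).as_matrix()
print("t",round(s["t"],2),"tcp",(s["tool_pos"]*1000).round(1),"toolx az",np.degrees(np.arctan2(M[1,0],M[0,0])).round(2),"zaxis",M[:,2].round(4),"F",s["contact_force"].round(1),"w",round(s["grip_width"]*1000,1),"gf",round(s["gripper_force"],1))
if len(sys.argv)>4:
    x,y,z,a=map(float,sys.argv[1:5])
    dl=(np.array([x,y,z])-s["tool_pos"]*1000)@M
    dy=a-np.degrees(np.arctan2(M[1,0],M[0,0])); dy=(dy+90)%180-90
    print("shift tool",dl.round(1),"yaw",(-np.radians(dy)).round(3))
E
python3 go.py 490 5.3 101 -21
```

```text
t 0.2 tcp [171.3 600.6 208.9] toolx az 164.08 zaxis [-2.0e-04 -1.1e-03 -1.0e+00] F [-0.5  0.8 -0.4] w 88.4 gf 0.0
shift tool [-469.7 -485.   108.5] yaw 0.089
```

All keys are required in every row.

>>> play_rows --targets '[{"x":-15,"y":-15,"z":0,"yaw":0,"gripper":1},{"x":-30,"y":-31,"z":0,"yaw":0,"gripper":1},{"x":-35,"y":-36,"z":0,"yaw":0,"gripper":1},{"x":-35,"y":-36,"z":0,"yaw":0,"gripper":1},{"x":-35,"y":-36,"z":0,"yaw":0,"gripper":1},{"x":-35,"y":-36,"z":0,"yaw":0,"gripper":1},{"x":-35,"y":-36,"z":0,"yaw":0,"gripper":1},{"x":-35,"y":-36,"z":0,"yaw":0,"gripper":1}]' --newtons 20

```text
t: 1.2
tool_pos: [0.3455, 0.2778, 0.2095]
tcp_rot: [0.0, 0.138, 0.99, 0.0]
contact_force: [0.7, 1.2, 0.4]
grip_width: 0.0882
gripper_force: 0.0
```

>>> play_rows --targets '[{"x":-35,"y":-36,"z":0,"yaw":0,"gripper":1},{"x":-35,"y":-36,"z":0,"yaw":0,"gripper":1},{"x":-35,"y":-36,"z":0,"yaw":0,"gripper":1},{"x":-35,"y":-36,"z":0,"yaw":0,"gripper":1},{"x":-35,"y":-36,"z":0,"yaw":0,"gripper":1},{"x":-25,"y":-27,"z":0,"yaw":0,"gripper":1},{"x":-15,"y":-16,"z":0,"yaw":0.089,"gripper":1},{"x":0,"y":0,"z":0,"yaw":0,"gripper":1}]'

```text
t: 2.2
tool_pos: [0.4906, 0.005, 0.2093]
tcp_rot: [0.0, 0.184, 0.983, -0.0]
contact_force: [-0.1, 1.1, -0.1]
grip_width: 0.0881
gripper_force: 0.0
```

```bash
python3 go.py 490 5.3 101 -21
```

```text
t 2.2 tcp [490.6   5.  209.3] toolx az 158.76 zaxis [ 0.e+00 -2.e-04 -1.e+00] F [-0.1  1.1 -0.1] w 88.1 gf 0.0
shift tool [  0.7   0.  108.3] yaw -0.004
```

>>> play_rows --targets '[{"x":0.7,"y":0,"z":20,"yaw":0,"gripper":1},{"x":0,"y":0,"z":25,"yaw":0,"gripper":1},{"x":0,"y":0,"z":25,"yaw":0,"gripper":1},{"x":0,"y":0,"z":20,"yaw":0,"gripper":1},{"x":0,"y":0,"z":12,"yaw":0,"gripper":1},{"x":0,"y":0,"z":6,"yaw":0,"gripper":1},{"x":0,"y":0,"z":0,"yaw":0,"gripper":1},{"x":0,"y":0,"z":0,"yaw":0,"gripper":0}]'

```text
t: 3.2
tool_pos: [0.4901, 0.0062, 0.102]
tcp_rot: [0.001, 0.182, 0.983, 0.0]
contact_force: [0.2, 0.0, -0.7]
grip_width: 0.0801
gripper_force: 0.0
```

>>> play_rows --targets '[{"x":0,"y":0,"z":0,"yaw":0,"gripper":0},{"x":0,"y":0,"z":0,"yaw":0,"gripper":0},{"x":0,"y":0,"z":0,"yaw":0,"gripper":0},{"x":0,"y":0,"z":0,"yaw":0,"gripper":0},{"x":0,"y":0,"z":0,"yaw":0,"gripper":0},{"x":0,"y":0,"z":0,"yaw":0,"gripper":0}]'

```text
t: 3.95
tool_pos: [0.4897, 0.006, 0.1014]
tcp_rot: [-0.0, 0.182, 0.983, 0.0]
contact_force: [0.3, 0.1, -0.6]
grip_width: 0.0258
gripper_force: 20.0
```

```bash
python3 go.py 490 5.3 139 -21
```

```text
t 3.95 tcp [489.7   6.  101.4] toolx az 158.98 zaxis [-1.e-04  1.e-04 -1.e+00] F [ 0.3  0.1 -0.6] w 25.8 gf 20.0
shift tool [ -0.6  -0.5 -37.6] yaw -0.0
```

>>> play_rows --targets '[{"x":0,"y":0,"z":-6,"yaw":0,"gripper":0},{"x":0,"y":0,"z":-12,"yaw":0,"gripper":0},{"x":0,"y":0,"z":-12,"yaw":0,"gripper":0},{"x":0,"y":0,"z":-7,"yaw":0,"gripper":0},{"x":0,"y":0,"z":0,"yaw":0,"gripper":0},{"x":3,"y":0,"z":0,"yaw":0,"gripper":0},{"x":5,"y":0,"z":0,"yaw":0,"gripper":0},{"x":5,"y":0,"z":0,"yaw":0,"gripper":0}]'

```text
t: 4.95
tool_pos: [0.4777, 0.0106, 0.1383]
tcp_rot: [0.0, 0.182, 0.983, -0.0]
contact_force: [1.0, -1.5, -1.3]
grip_width: 0.0254
gripper_force: 20.0
```

```bash
python3 go.py
```

```text
t 4.95 tcp [477.7  10.6 138.3] toolx az 158.97 zaxis [ 6.e-04 -2.e-04 -1.e+00] F [ 1.  -1.5 -1.3] w 25.4 gf 20.0
```

Low force, so it pivots easily. I continue to about +43 mm.

>>> play_rows --targets '[{"x":5,"y":0,"z":0,"yaw":0,"gripper":0},{"x":5,"y":0,"z":0,"yaw":0,"gripper":0},{"x":5,"y":0,"z":0,"yaw":0,"gripper":0},{"x":5,"y":0,"z":0,"yaw":0,"gripper":0},{"x":5,"y":0,"z":0,"yaw":0,"gripper":0},{"x":4,"y":0,"z":0,"yaw":0,"gripper":0},{"x":1,"y":0,"z":0,"yaw":0,"gripper":0},{"x":0,"y":0,"z":0,"yaw":0,"gripper":0}]'

```text
t: 5.95
tool_pos: [0.4496, 0.0215, 0.1385]
tcp_rot: [0.0, 0.182, 0.983, 0.0]
contact_force: [2.7, -0.9, -1.2]
grip_width: 0.0259
gripper_force: 20.0
```

```bash
python3 go.py
python3 - <<'E'
from h import *
s=get("scene"); save(s,"piv.png",(230,100,430,300),3)
E
```

```text
t 5.95 tcp [449.6  21.5 138.5] toolx az 158.99 zaxis [ 0.e+00  1.e-04 -1.e+00] F [ 2.7 -0.9 -1.2] w 25.9 gf 20.0
```

View pics/piv.png

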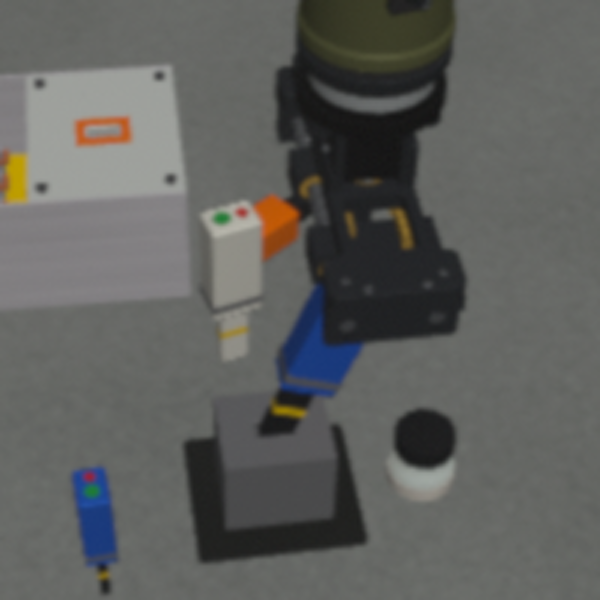

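The picture shows the tester leaning in the grip: the blade enters the pocket at (275,425) and the handle leans back towards the robot. I lift, then go above the unit while yawing.

>>> play_rows --targets '[{"x":0,"y":0,"z":-10,"yaw":0,"gripper":0},{"x":0,"y":0,"z":-20,"yaw":0,"gripper":0},{"x":0,"y":0,"z":-25,"yaw":0,"gripper":0},{"x":0,"y":0,"z":-10,"yaw":0,"gripper":0},{"x":0,"y":0,"z":0,"yaw":-0.1,"gripper":0},{"x":0,"y":0,"z":0,"yaw":-0.18,"gripper":0},{"x":0,"y":0,"z":0,"yaw":-0.18,"gripper":0},{"x":0,"y":0,"z":0,"yaw":-0.18,"gripper":0}]'

```text
t: 7.0
tool_pos: [0.4486, 0.0212, 0.2031]
tcp_rot: [-0.001, -0.139, 0.99, -0.0]
contact_force: [-0.1, -1.1, -1.5]
grip_width: 0.0255
gripper_force: 20.0
```

```bash
python3 go.py 497 259 200 16; sed -i 's/save(d,"crop1.*$//;s/save(s,"crop2.*$//' m.py; sed -i 's/^d=get("top");.*/d=get("top")/' m.py; grep -n 'get("top")' m.py; python3 m.py | egrep "red|normal|unit|slot|case"
```

```text
t 7.0 tcp [448.6  21.2 203.1] toolx az -164.0 zaxis [-2.e-03 -5.e-04 -1.e+00] F [-0.1 -1.1 -1.5] w 25.5 gf 20.0
shift tool [-112.1  215.2    2.9] yaw 0.0
2:d=get("top")
slot frame 239 c [ 477.  -278.6] size [29.3 39. ] ang 67.7 mean [ 0.4768 -0.2784]
slot hole 16 c [ 477.1 -277.8] size [ 3.9 14.9] ang 62.9 mean [ 0.4771 -0.2778]
case top 3542 c [ 507.9 -291.2] size [151.8 181.9] ang 67.6 mean [ 0.4771 -0.2799]
red 94 c [549.5 274.2] size [25.1 27.2] ang 0.9 mean [0.5489 0.2746]
normal [-0.40466808 -0.12456747  0.90593967] tilt 25.049859960281044 az -162.8902593828671
unit top 1961 c [545.2 270.6] size [115.7  96.1] ang 16.1 mean [0.5473 0.2709]
```

>>> play_rows --targets '[{"x":-6,"y":12,"z":0,"yaw":0,"gripper":0},{"x":-16,"y":31,"z":0,"yaw":0,"gripper":0},{"x":-19,"y":37,"z":0,"yaw":0,"gripper":0},{"x":-19,"y":37,"z":0,"yaw":0,"gripper":0},{"x":-19,"y":37,"z":0,"yaw":0,"gripper":0},{"x":-17,"y":31,"z":0,"yaw":0,"gripper":0},{"x":-12,"y":22,"z":0,"yaw":0,"gripper":0},{"x":-4,"y":8,"z":0,"yaw":0,"gripper":0}]'

```text
t: 8.1
tool_pos: [0.4987, 0.2617, 0.2033]
tcp_rot: [-0.0, -0.137, 0.991, 0.001]
contact_force: [0.3, -0.1, -1.4]
grip_width: 0.0256
gripper_force: 20.0
```

>>> play_rows --targets '[{"x":0,"y":0,"z":0,"yaw":0,"gripper":0},{"x":0,"y":0,"z":0,"yaw":0,"gripper":0}]'

```text
t: 8.35
tool_pos: [0.4992, 0.2571, 0.2032]
tcp_rot: [-0.0, -0.135, 0.991, -0.001]
contact_force: [-0.7, -1.0, -1.7]
grip_width: 0.0262
gripper_force: 20.0
```

```bash
python3 go.py 497 259 200 16
python3 - <<'E'
from h import *
s=get("scene"); save(s,"prov.png",(290,230,490,430),3)
print(proj(s,[[.5395,.2715,.124],[.497,.259,.219],[.5497,.2744,.068]]).round(1))
E
```

```text
t 8.35 tcp [499.2 257.1 203.2] toolx az -164.45 zaxis [-5.0e-04 -1.5e-03 -1.0e+00] F [-0.7 -1.  -1.7] w 26.2 gf 20.0
shift tool [1.6 2.4 3.2] yaw -0.008
[[382.4 354. ]
 [411.2 299.6]
 [374.  375.6]]
```

View pics/prov.png

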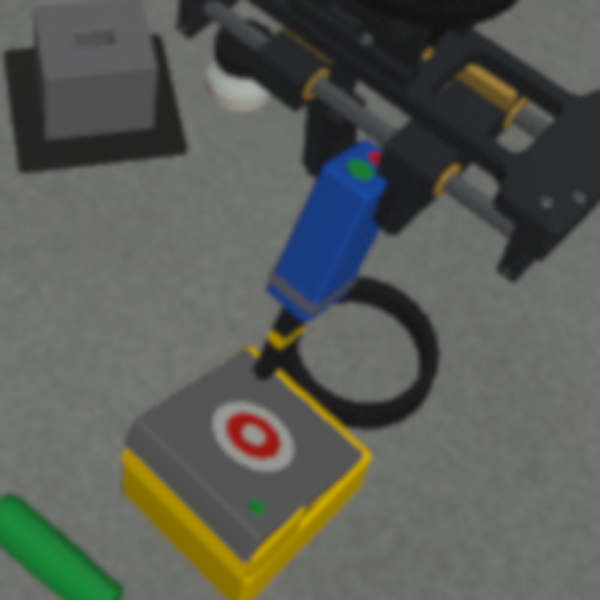

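The tip is at crop (263,375), i.e. pixel (377.7,355), about 20 px up-image of the target at (374,375). I measure the tilt from the depth of the blue faces and cast the tip's ray onto the tester's plane.

```bash
cat > tilt.py <<'E'
import sys
from h import *
from scipy.spatial.transform import Rotation as R
d=get("scene"); s=monitor.get_state(); q=s["tcp_rot"]; M=R.from_quat([q[1],q[2],q[3],q[0]]).as_matrix()
ax=-M[:,0]; ay=M[:,1]*1.0; ay=np.cross([0,0,1],ax)
G=s["tool_pos"]+[0,0,.019]
hsv=cv2.cvtColor(d["pixels"],cv2.COLOR_RGB2HSV)
m=((hsv[...,0]>100)&(hsv[...,0]<130)&(hsv[...,1]>120)).astype(np.uint8)
g=proj(d,G-[0,0,.05])[0]; vv,uu=np.nonzero(m); k=np.hypot(uu-g[0],vv-g[1])<60; uu,vv=uu[k],vv[k]
P=bydepth(d,np.c_[uu,vv])-G; X,Y,Z=P@ax*1000,P@ay*1000,P[:,2]*1000
print(len(X),"Y range",np.percentile(Y,[2,25,50,75,98]).round(1))
for lo,hi in((-8,8),):
    k=(Y>lo)&(Y<hi)&(Z>-75)&(Z<5)&(X>0)
    x,z=X[k],Z[k]
    for _ in range(4):
        c=np.polyfit(z,x,1); r=abs(np.polyval(c,z)-x); j=r<max(2.,np.percentile(r,85)); x,z=x[j],z[j]
    th=np.degrees(np.arctan(-c[0])); print("n",len(x),"tilt",th.round(2),"x at z=0",c[1].round(1),"perp dist to face",(c[1]*np.cos(np.radians(th))).round(1),"(18 expected), rms",np.std(np.polyval(c,z)-x).round(2))
if len(sys.argv)>2:
    o,v=ray(d,[float(sys.argv[1]),float(sys.argv[2])]); v=v[0]
    t=((G-o)@ay)/(v@ay); p=o+v*t; r=p-G
    print("tip world",(p*1000).round(1),"rel x,z",(r@ax*1000).round(1),(r[2]*1000).round(1),"dist",(np.linalg.norm(r)*1000).round(1),"angle",np.degrees(np.arctan2(r@ax,-r[2])).round(2))
E
python3 tilt.py 377.7 355
```

```text
1180 Y range [-12.1  -5.3   3.1  10.7  13.1]
n 260 tilt 20.09 x at z=0 31.0 perp dist to face 29.1 (18 expected), rms 0.87
tip world [547.6 270.7 127.2] rel x,z 50.0 -95.2 dist 107.5 angle 27.71
```

```bash
cat >> tilt.py <<'E'
for z0 in range(-70,40,8):
    k=(abs(Z-z0)<4)&(abs(Y)<9); 
    if k.sum()>3: print(z0,k.sum(),np.percentile(X[k],[5,50,95]).round(1))
E
python3 tilt.py 377.7 355
```

```text
1190 Y range [-12.3  -5.3   3.2  10.7  13.3]
n 250 tilt 19.88 x at z=0 31.0 perp dist to face 29.2 (18 expected), rms 0.71
tip world [547.8 270.9 127.9] rel x,z 50.2 -94.5 dist 107.0 angle 27.99
-38 21 [42.7 43.5 44.5]
-30 22 [41.9 43.1 44. ]
-22 59 [37.3 38.9 40.3]
-14 64 [34.4 35.8 37.5]
-6 67 [31.1 33.  35. ]
2 67 [28.6 30.3 32.1]
10 66 [25.9 27.4 29.2]
18 71 [22.8 24.5 26.5]
26 96 [-10.5  21.   23.4]
34 127 [ 3.3 16.3 20.2]
```

Run:
```python
from h import *
s=get("scene"); save(s,"prov2.png",(360,270,430,365),6.3)
```

```text
(no output)
```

View pics/prov2.png

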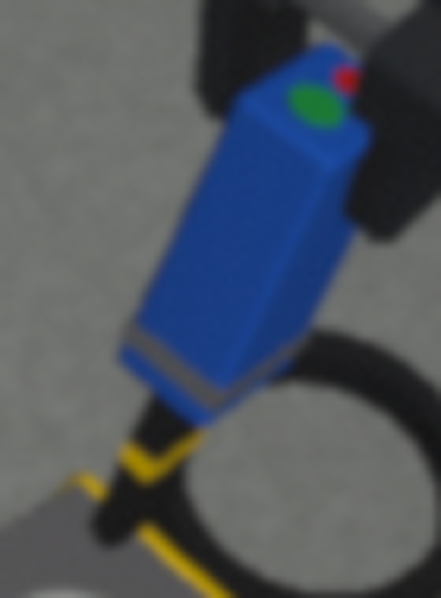

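Corners read in the crop: near edge top (322,163) and bottom (207,425), left edge top (238,98) and bottom (120,355), band corner (147,470), tip (108,540). I solve for tilt and offset in the grip from these.

```bash
cat > fit.py <<'E'
from h import *
from scipy.optimize import least_squares
from scipy.spatial.transform import Rotation as R
def fit(d,px,L):
    s=monitor.get_state(); q=s["tcp_rot"]; M=R.from_quat([q[1],q[2],q[3],q[0]]).as_matrix()
    ax=-M[:,0]; ax[2]=0; ax/=np.linalg.norm(ax); ay=np.cross([0,0,1],ax); G=s["tool_pos"]+[0,0,.019]; B=np.array([ax,ay,[0,0,1]])
    def W(p,Q):
        th=p[0]; lx,ly,lz=np.array(Q,float).T   # lean: tip to +ax
        X=lx*np.cos(th)-lz*np.sin(th)+p[1]; Z=lx*np.sin(th)+lz*np.cos(th)+p[2]
        return G+np.c_[X,ly+p[3],Z]/1000@B
    r=least_squares(lambda p:np.r_[(proj(d,W(p,L))-px).ravel(),p[3]/1.5],[.4,0,0,0])
    tip=W(r.x,[[0,0,-105]])[0]; ax_=W(r.x,[[0,0,0]])[0]-tip; ax_/=np.linalg.norm(ax_)
    print("tilt",np.degrees(r.x[0]).round(2),"off x,z,y",r.x[1:].round(1),"res",r.fun.round(1),"tip",(tip*1000).round(1),"axis",ax_.round(3),"G",(G*1000).round(1))
    return tip,ax_
if __name__=="__main__":
    d=get("scene")
    c=np.array([(322,163),(207,425),(238,98),(120,355),(147,470),(108,540)],float); px=(c+.5)/6.3-.5+[360,270]
    L=[(18,13,30),(18,13,-50),(18,-13,30),(18,-13,-50),(10,4,-75),(0,0,-104)]
    tip,a=fit(d,px,L)
    n=np.array([-.4226*np.cos(.286),-.4226*np.sin(.286),.9063]); T=np.array([.5497,.2744,.068])
    print("angle to normal",np.degrees(np.arccos(a@n)).round(2),"goal tip",((T+.025*n)*1000).round(1),"tip->goal",((T+.025*n-tip)*1000).round(1))
E
python3 fit.py; python3 go.py
```

```text
tilt 20.73 off x,z,y [10.   1.2 -1.5] res [ 2.2  0.3 -1.3  2.  -0.5 -1.6 -2.   1.   0.4  0.6  1.8 -1.7 -1. ] tip [545.4 269.1 125.5] axis [-0.341 -0.095  0.935] G [499.5 257.9 222.5]
angle to normal 4.29 goal tip [539.6 271.4  90.7] tip->goal [ -5.8   2.3 -34.8]
t 8.6 tcp [499.5 257.9 203.5] toolx az -164.42 zaxis [-0.e+00 -3.e-04 -1.e+00] F [-1.2  0.1 -2.8] w 25.9 gf 20.0
```

Two measures agree on about a 20.7° lean, 4° short, with the tester slid about 10 mm in the pads. I return to the pocket and lean it roughly another 11 mm.

>>> play_rows --targets '[{"x":6,"y":-12,"z":0,"yaw":0,"gripper":0},{"x":16,"y":-31,"z":0,"yaw":0.1,"gripper":0},{"x":19,"y":-30,"z":0,"yaw":0,"gripper":0},{"x":17,"y":-34,"z":0,"yaw":0,"gripper":0},{"x":17,"y":-36,"z":0,"yaw":0,"gripper":0},{"x":13,"y":-34,"z":0,"yaw":0,"gripper":0},{"x":5,"y":-25,"z":0,"yaw":0.18,"gripper":0},{"x":0,"y":-10,"z":0,"yaw":0.18,"gripper":0}]'

```text
t: 9.6
tool_pos: [0.4463, 0.0294, 0.2035]
tcp_rot: [-0.0, 0.098, 0.995, -0.001]
contact_force: [-0.4, -0.9, -1.6]
grip_width: 0.0257
gripper_force: 20.0
```

>>> play_rows --targets '[{"x":0,"y":0,"z":0,"yaw":0.18,"gripper":0},{"x":0,"y":0,"z":0,"yaw":0,"gripper":0},{"x":0,"y":0,"z":0,"yaw":0,"gripper":0}]'

```text
t: 9.98
tool_pos: [0.447, 0.0323, 0.2035]
tcp_rot: [0.0, 0.181, 0.984, -0.0]
contact_force: [-0.5, -1.0, -1.6]
grip_width: 0.0257
gripper_force: 20.0
```

```bash
python3 go.py 449.6 21.5 138.5 -21
```

```text
t 9.97 tcp [447.   32.3 203.5] toolx az 159.16 zaxis [ 0. -0. -1.] F [-0.5 -1.  -1.6] w 25.7 gf 20.0
shift tool [-6.3 -9.2 65. ] yaw 0.003
```

>>> play_rows --targets '[{"x":-7,"y":-9.2,"z":0,"yaw":0,"gripper":0},{"x":0,"y":0,"z":15,"yaw":0,"gripper":0},{"x":0,"y":0,"z":20,"yaw":0,"gripper":0},{"x":0,"y":0,"z":10,"yaw":0,"gripper":0},{"x":0,"y":0,"z":8,"yaw":0,"gripper":0},{"x":0,"y":0,"z":7,"yaw":0,"gripper":0},{"x":0,"y":0,"z":5,"yaw":0,"gripper":0},{"x":0,"y":0,"z":0,"yaw":0,"gripper":0}]'

```text
t: 10.98
tool_pos: [0.4506, 0.0214, 0.1383]
tcp_rot: [0.0, 0.182, 0.983, 0.0]
contact_force: [0.3, 0.5, -1.4]
grip_width: 0.0259
gripper_force: 20.0
```

>>> play_rows --targets '[{"x":4,"y":0,"z":0,"yaw":0,"gripper":0},{"x":4,"y":0,"z":0,"yaw":0,"gripper":0},{"x":3,"y":0,"z":0,"yaw":0,"gripper":0},{"x":1,"y":0,"z":0,"yaw":0,"gripper":0},{"x":0,"y":0,"z":0,"yaw":0,"gripper":0}]'

```text
t: 11.6
tool_pos: [0.4394, 0.0259, 0.1385]
tcp_rot: [0.0, 0.182, 0.983, 0.0]
contact_force: [1.4, -0.6, -0.5]
grip_width: 0.0262
gripper_force: 20.0
```

```bash
python3 go.py 449.6 21.5 203.5 -21
```

```text
t 11.6 tcp [439.4  25.9 138.5] toolx az 159.0 zaxis [ 4.e-04  2.e-04 -1.e+00] F [ 1.4 -0.6 -0.5] w 26.2 gf 20.0
shift tool [-11.1  -0.4 -65. ] yaw -0.0
```

>>> play_rows --targets '[{"x":0,"y":0,"z":-12,"yaw":0,"gripper":0},{"x":0,"y":0,"z":-25,"yaw":0,"gripper":0},{"x":0,"y":5,"z":-20,"yaw":0,"gripper":0},{"x":3,"y":20,"z":-8,"yaw":0,"gripper":0},{"x":6,"y":36,"z":0,"yaw":0,"gripper":0},{"x":6,"y":40,"z":0,"yaw":0,"gripper":0},{"x":6,"y":40,"z":0,"yaw":0,"gripper":0},{"x":6,"y":36,"z":0,"yaw":0,"gripper":0}]'

```text
t: 12.6
tool_pos: [0.4764, 0.2017, 0.2038]
tcp_rot: [-0.001, 0.182, 0.983, -0.0]
contact_force: [0.1, -0.8, -2.4]
grip_width: 0.0259
gripper_force: 20.0
```

>>> play_rows --targets '[{"x":6,"y":32,"z":0,"yaw":0,"gripper":0},{"x":3,"y":20,"z":0,"yaw":-0.1,"gripper":0},{"x":0,"y":5,"z":0,"yaw":-0.18,"gripper":0},{"x":0,"y":0,"z":0,"yaw":-0.18,"gripper":0},{"x":0,"y":0,"z":0,"yaw":-0.18,"gripper":0},{"x":0,"y":0,"z":0,"yaw":0,"gripper":0},{"x":0,"y":0,"z":0,"yaw":0,"gripper":0}]'

```text
t: 13.48
tool_pos: [0.4886, 0.2568, 0.2036]
tcp_rot: [-0.0, -0.135, 0.991, -0.0]
contact_force: [-0.4, 0.2, -2.7]
grip_width: 0.0256
gripper_force: 20.0
```

```bash
python3 go.py 489 258 203 16.5; python3 tilt.py
python3 - <<'E'
from h import *
s=get("scene"); save(s,"prov3.png",(360,270,430,365),6.3)
E
```

```text
t 13.47 tcp [488.6 256.8 203.6] toolx az -164.52 zaxis [-9.e-04 -5.e-04 -1.e+00] F [-0.4  0.2 -2.7] w 25.6 gf 20.0
shift tool [-0.7  1.1  0.6] yaw -0.018
1230 Y range [-12.5  -5.2   3.2  10.7  13. ]
n 245 tilt 24.76 x at z=0 34.1 perp dist to face 31.0 (18 expected), rms 0.8
-38 4 [48.4 48.7 49.1]
-30 44 [46.5 48.  49.8]
-22 31 [42.  43.1 44.5]
-14 72 [38.9 40.8 42.9]
-6 80 [34.5 36.9 39.3]
2 76 [30.6 33.1 35.1]
10 72 [26.7 29.4 31.6]
18 78 [23.4 25.7 28. ]
26 103 [-8.1 21.4 24.6]
34 137 [ 5.5 16.3 20.3]
```

View pics/prov3.png

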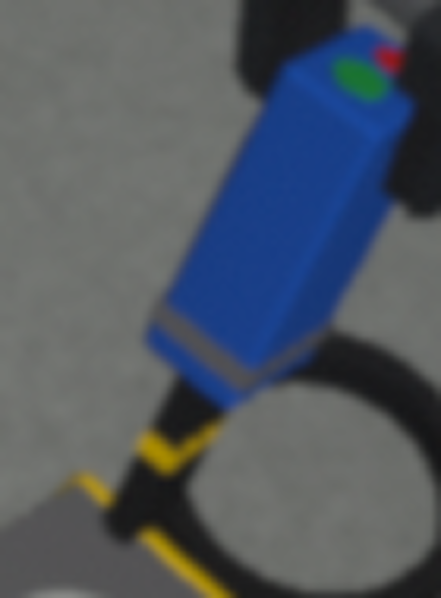

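The lean is now 24.8° by depth. New corners: (368,138), (232,408), (285,62), (148,335), band (165,460), tip (122,535).

```bash
sed -i 's/c=np.array(\[.*\],float);/c=np.array([(368,138),(232,408),(285,62),(148,335),(165,460),(122,537)],float);/' fit.py; python3 fit.py; python3 go.py
```

```text
tilt 25.78 off x,z,y [11.4  1.6 -1.4] res [ 2.4 -0.6 -0.9  1.9 -0.5 -0.6 -2.3  1.3  0.6  0.4  1.3 -1.8 -0.9] tip [544.3 271.1 129.6] axis [-0.419 -0.117  0.901] G [488.9 257.1 222.5]
angle to normal 0.91 goal tip [539.6 271.4  90.7] tip->goal [ -4.7   0.3 -38.9]
t 13.62 tcp [488.9 257.1 203.5] toolx az -164.42 zaxis [-1.e-04 -3.e-04 -1.e+00] F [-0.1 -0.5 -2.2] w 25.9 gf 20.0
```

>>> play_rows --targets '[{"x":4.7,"y":0.8,"z":5,"yaw":-0.015,"gripper":0},{"x":0,"y":0,"z":10,"yaw":0,"gripper":0},{"x":0,"y":0,"z":10,"yaw":0,"gripper":0},{"x":0,"y":0,"z":8,"yaw":0,"gripper":0},{"x":0,"y":0,"z":4,"yaw":0,"gripper":0},{"x":0,"y":0,"z":2,"yaw":0,"gripper":0},{"x":0,"y":0,"z":0,"yaw":0,"gripper":0},{"x":0,"y":0,"z":0,"yaw":0,"gripper":0}]'

```text
t: 14.62
tool_pos: [0.4845, 0.2569, 0.1647]
tcp_rot: [0.0, -0.144, 0.99, 0.0]
contact_force: [-0.1, 0.8, -1.6]
grip_width: 0.0261
gripper_force: 20.0
```

```bash
python3 go.py 484 257 164.5 16.5; python3 tilt.py|head -2
python3 - <<'E'
from h import *
s=get("scene"); save(s,"prov4.png",(345,280,425,400),5)
E
```

```text
t 14.62 tcp [484.5 256.9 164.7] toolx az -163.49 zaxis [ 5.e-04  4.e-04 -1.e+00] F [-0.1  0.8 -1.6] w 26.1 gf 20.0
shift tool [0.5 0.3 0.2] yaw 0.0
1114 Y range [-12.9  -5.6   2.6  10.4  14. ]
n 222 tilt 24.42 x at z=0 34.5 perp dist to face 31.4 (18 expected), rms 0.79
```

View pics/prov4.png

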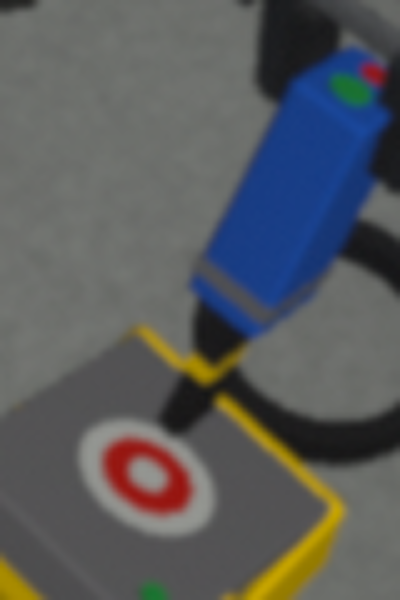

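The tip is at crop (171,428) and the target's dot at (148,475). I check with the fit.

```bash
cat > f2.py <<'E'
from fit import *
d=get("scene")
c=np.array([(334,125),(262,335),(303,75),(192,285),(206,378),(171,430)],float)
px=(c+.5)/5-.5+[345,280]
c[4:]
tip,a=fit(d,px,[(18,13,30),(18,13,-50),(18,-13,30),(18,-13,-50),(10,4,-75),(0,0,-104)])
for T in ([.5497,.2744,.068],[.549,.2746,.068]):
    T=np.array(T)
    n=np.array([-.4226*np.cos(.286),-.4226*np.sin(.286),.9063])
    t=((T-tip)@n)/(a@n); hit=tip+a*t
    print("aim miss",((hit-T)*1000).round(1),"dist",-((T-tip)@n*1000).round(1),"ang",np.degrees(np.arccos(a@n)).round(1))
print("px goal tip",proj(d,T+.025*n),"obs",px[5],"px target",proj(d,T),"obs",(np.array([148,475])+.5)/5-.5+[345,280])
E
python3 f2.py
```

```text
tilt 25.36 off x,z,y [12.6  3.6 -1.4] res [ 6.4  1.2 -2.3  1.8 -2.9 -0.4 -2.6  0.2  0.2 -0.7  1.4 -1.8 -0.9] tip [540.1 271.9  92.4] axis [-0.411 -0.122  0.904] G [484.5 256.8 183.7]
aim miss [1.2 0.7 0.6] dist 26.3 ang 0.5
aim miss [1.8 0.4 0.8] dist 26.1 ang 0.5
px goal tip [[380.45378228 364.25445254]] obs [378.8 365.6] px target [[374.45793033 375.48469449]] obs [374.2 374.6]
```

Aim is off by about 1.5–2 mm. I trim by 2 mm and hold still for over a second.

>>> play_rows --targets '[{"x":2,"y":0.3,"z":0.5,"yaw":0,"gripper":0},{"x":0,"y":0,"z":0,"yaw":0,"gripper":0},{"x":0,"y":0,"z":0,"yaw":0,"gripper":0},{"x":0,"y":0,"z":0,"yaw":0,"gripper":0},{"x":0,"y":0,"z":0,"yaw":0,"gripper":0},{"x":0,"y":0,"z":0,"yaw":0,"gripper":0},{"x":0,"y":0,"z":0,"yaw":0,"gripper":0},{"x":0,"y":0,"z":0,"yaw":0,"gripper":0}]'

```text
t: 15.78
tool_pos: [0.4823, 0.2564, 0.1639]
tcp_rot: [-0.0, -0.144, 0.99, 0.0]
contact_force: [0.4, 0.3, -2.5]
grip_width: 0.0261
gripper_force: 20.0
```

>>> play_rows --targets '[{"x":0,"y":0,"z":0,"yaw":0,"gripper":0},{"x":0,"y":0,"z":0,"yaw":0,"gripper":0},{"x":0,"y":0,"z":0,"yaw":0,"gripper":0},{"x":0,"y":0,"z":0,"yaw":0,"gripper":0},{"x":0,"y":0,"z":0,"yaw":0,"gripper":0},{"x":0,"y":0,"z":0,"yaw":0,"gripper":0},{"x":0,"y":0,"z":-8,"yaw":0,"gripper":0},{"x":0,"y":0,"z":-20,"yaw":0,"gripper":0}]'

```text
t: 16.77
tool_pos: [0.4818, 0.2561, 0.192]
tcp_rot: [-0.001, -0.144, 0.99, -0.0]
contact_force: [0.8, 0.2, -1.5]
grip_width: 0.0261
gripper_force: 20.0
```

```bash
python3 go.py 437 27 205 -21
```

```text
t 16.77 tcp [481.8 256.1 192. ] toolx az -163.48 zaxis [-1.6e-03 -9.0e-04 -1.0e+00] F [ 0.8  0.2 -1.5] w 26.1 gf 20.0
shift tool [ 108.1 -206.9  -12.8] yaw 0.655
```

Proved. Now I go back to the pocket, un-lean it, reseat it and regrasp upright.

>>> play_rows --targets '[{"x":5,"y":-10,"z":-12.8,"yaw":0,"gripper":0},{"x":15,"y":-29,"z":0,"yaw":0,"gripper":0},{"x":18,"y":-35,"z":0,"yaw":0,"gripper":0},{"x":19,"y":-36,"z":0,"yaw":0,"gripper":0},{"x":19,"y":-36,"z":0,"yaw":0,"gripper":0},{"x":17,"y":-33,"z":0,"yaw":0,"gripper":0},{"x":11,"y":-21,"z":0,"yaw":0,"gripper":0},{"x":4,"y":-7,"z":0,"yaw":0,"gripper":0}]'

```text
t: 17.77
tool_pos: [0.4369, 0.0251, 0.205]
tcp_rot: [-0.0, -0.142, 0.99, -0.001]
contact_force: [0.6, 0.4, -1.3]
grip_width: 0.0259
gripper_force: 20.0
```

>>> play_rows --targets '[{"x":0,"y":0,"z":0,"yaw":0.12,"gripper":0},{"x":0,"y":0,"z":0,"yaw":0.18,"gripper":0},{"x":0,"y":0,"z":0,"yaw":0.18,"gripper":0},{"x":0,"y":0,"z":0,"yaw":0.175,"gripper":0},{"x":0,"y":0,"z":0,"yaw":0,"gripper":0},{"x":0,"y":0,"z":0,"yaw":0,"gripper":0}]'

```text
t: 18.52
tool_pos: [0.4377, 0.0278, 0.2048]
tcp_rot: [0.0, 0.18, 0.984, 0.0]
contact_force: [-0.2, -0.1, -2.0]
grip_width: 0.0259
gripper_force: 20.0
```

```bash
python3 go.py 441 25.5 138.5 -21
```

```text
t 18.52 tcp [437.7  27.8 204.8] toolx az 159.2 zaxis [ 3.e-04  4.e-04 -1.e+00] F [-0.2 -0.1 -2. ] w 25.9 gf 20.0
shift tool [-3.9 -1.  66.3] yaw 0.004
```

>>> play_rows --targets '[{"x":-3.6,"y":-1,"z":0,"yaw":0,"gripper":0},{"x":0,"y":0,"z":15,"yaw":0,"gripper":0},{"x":0,"y":0,"z":20,"yaw":0,"gripper":0},{"x":0,"y":0,"z":10,"yaw":0,"gripper":0},{"x":0,"y":0,"z":8,"yaw":0,"gripper":0},{"x":0,"y":0,"z":7,"yaw":0,"gripper":0},{"x":0,"y":0,"z":5,"yaw":0,"gripper":0},{"x":0,"y":0,"z":0,"yaw":0,"gripper":0}]'

```text
t: 19.52
tool_pos: [0.4406, 0.0251, 0.1396]
tcp_rot: [-0.0, 0.182, 0.983, -0.0]
contact_force: [0.3, 0.1, -2.3]
grip_width: 0.0256
gripper_force: 20.0
```

>>> play_rows --targets '[{"x":-4,"y":0,"z":0,"yaw":0,"gripper":0},{"x":-6,"y":0,"z":0,"yaw":0,"gripper":0},{"x":-6,"y":0,"z":0,"yaw":0,"gripper":0},{"x":-6,"y":0,"z":0,"yaw":0,"gripper":0},{"x":-6,"y":0,"z":0,"yaw":0,"gripper":0},{"x":-6,"y":0,"z":0,"yaw":0,"gripper":0},{"x":-4,"y":0,"z":0,"yaw":0,"gripper":0},{"x":0,"y":0,"z":0,"yaw":0,"gripper":0}]'

```text
t: 20.52
tool_pos: [0.4761, 0.0121, 0.1419]
tcp_rot: [0.0, 0.182, 0.983, 0.0]
contact_force: [-6.3, 2.6, 22.8]
grip_width: 0.0259
gripper_force: 20.0
```

```bash
python3 go.py 490 5.5 138.5 -21; python3 tilt.py | tail -n +2
```

```text
t 20.52 tcp [476.1  12.1 141.9] toolx az 159.01 zaxis [ 1.e-03  5.e-04 -1.e+00] F [-6.3  2.6 22.8] w 25.9 gf 20.0
shift tool [-15.4  -1.2   3.4] yaw 0.0
n 12 tilt -9.61 x at z=0 27.7 perp dist to face 27.3 (18 expected), rms 1.1
-46 10 [ 9.5 16.9 24.3]
-14 8 [25.3 26.4 27. ]
-6 6 [24.2 24.8 25.7]
```

>>> play_rows --targets '[{"x":0,"y":0,"z":-5,"yaw":0,"gripper":0},{"x":0,"y":0,"z":-5,"yaw":0,"gripper":0},{"x":0,"y":0,"z":0,"yaw":0,"gripper":0},{"x":0,"y":0,"z":0,"yaw":0,"gripper":0}]'

```text
t: 21.08
tool_pos: [0.4761, 0.0113, 0.1495]
tcp_rot: [-0.0, 0.182, 0.983, -0.0]
contact_force: [0.7, 0.7, -2.5]
grip_width: 0.0254
gripper_force: 20.0
```

```bash
python3 go.py 490 5.5 138.5 -21; python3 tilt.py | tail -n +2;  python3 - <<'E'
from h import *
s=get("scene"); save(s,"up1.png",(285,170,365,290),5)
E
```

```text
t 21.07 tcp [476.1  11.3 149.5] toolx az 158.98 zaxis [-3.e-04  0.e+00 -1.e+00] F [ 0.7  0.7 -2.5] w 25.4 gf 20.0
shift tool [-15.   -0.4  11. ] yaw -0.0
n 13 tilt -10.72 x at z=0 28.1 perp dist to face 27.6 (18 expected), rms 1.19
-46 8 [12.6 18.3 24.2]
-14 11 [25.1 26.  27.3]
-6 4 [24.  24.5 25.1]
```

View pics/up1.png

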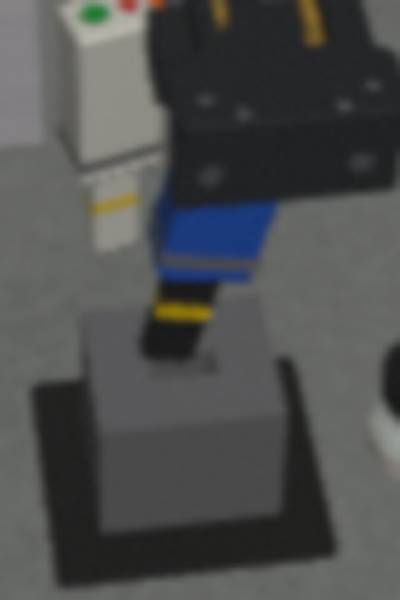

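The picture shows the tester leaning only slightly, its tip near crop (169,355), just above the holder top and left of the pocket at (185,362). Fit again.

```bash
cat > f3.py <<'E'
from fit import *
d=get("scene")
c=np.array([(160,279),(250,283),(155,313),(212,314),(147,347),(190,352)],float)
px=(c+.5)/5-.5+[285,170]
tip,a=fit(d,px,[(18,13,-50),(-18,13,-50),(10,4,-75),(-10,4,-75),(9,4,-103),(-9,4,-103)])
u=np.array([.934,-.358,0]); print("pocket frame x of tip",(tip-[.490,.0053,.07])@u*1000, "y",(tip-[.490,.0053,.07])@[.358,.934,0]*1000,"z over top",tip[2]*1000-70)
print("pocket px (top)",onplane(d,(np.array([[185,363]])+.5)/5-.5+[285,170],.07))
E
python3 f3.py
```

```text
tilt 12.92 off x,z,y [ 1.4 11.4 -0.2] res [-0.8 -0.5  0.7 -0.1  0.7 -1.4 -0.1 -1.  -0.6  1.9  0.2  1.3 -0.1] tip [499.1   2.3  77.5] axis [-0.209  0.08   0.975] G [476.   11.4 168.4]
pocket frame x of tip 9.637152208656326 y 0.4286555029770634 z over top 7.506350649618682
pocket px (top) [[0.49177482 0.00466018 0.07      ]]
```

>>> play_rows --targets '[{"x":5,"y":0,"z":0,"yaw":0,"gripper":0},{"x":3.5,"y":0,"z":3,"yaw":0,"gripper":0},{"x":0,"y":0,"z":5,"yaw":0,"gripper":0},{"x":0,"y":0,"z":5,"yaw":0,"gripper":0},{"x":0,"y":0,"z":3,"yaw":0,"gripper":0},{"x":0,"y":0,"z":0,"yaw":0,"gripper":0}]'

```text
t: 21.98
tool_pos: [0.4687, 0.0144, 0.1335]
tcp_rot: [0.0, 0.182, 0.983, 0.0]
contact_force: [1.9, -1.2, -2.3]
grip_width: 0.0257
gripper_force: 20.0
```

```bash
python3 go.py 490 5.5 138.5 -21
```

```text
t 21.98 tcp [468.7  14.4 133.5] toolx az 158.98 zaxis [ 7.e-04  1.e-04 -1.e+00] F [ 1.9 -1.2 -2.3] w 25.7 gf 20.0
shift tool [-23.1  -0.7  -5. ] yaw -0.0
```

>>> play_rows --targets '[{"x":-4,"y":0,"z":0,"yaw":0,"gripper":0},{"x":-4,"y":0,"z":0,"yaw":0,"gripper":0},{"x":-4,"y":0,"z":0,"yaw":0,"gripper":0},{"x":-4,"y":0,"z":0,"yaw":0,"gripper":0},{"x":-4,"y":0,"z":0,"yaw":0,"gripper":0},{"x":-3,"y":0,"z":0,"yaw":0,"gripper":0},{"x":0,"y":0,"z":0,"yaw":0,"gripper":0}]'

```text
t: 22.85
tool_pos: [0.49, 0.006, 0.1337]
tcp_rot: [0.0, 0.183, 0.983, 0.0]
contact_force: [-0.5, 0.3, -1.7]
grip_width: 0.0259
gripper_force: 20.0
```

```bash
python3 go.py 490 5.5 138.5 -21
cat > sil.py <<'E'
# silhouette of blue handle below the gripper + gray/dark blade via band, scene camera: lean from yellow band slope & handle bottom
from h import *
d=get("scene"); hsv=cv2.cvtColor(d["pixels"],cv2.COLOR_RGB2HSV)
u,v=np.meshgrid(np.arange(640),np.arange(480)); w=(abs(u-322)<25)&(abs(v-225)<35)
b=w&(hsv[...,0]>100)&(hsv[...,0]<130)&(hsv[...,1]>120); y=w&(hsv[...,0]>20)&(hsv[...,0]<35)&(hsv[...,1]>110)
for n,m in(("blue",b),("yellow",y)):
    r=np.nonzero(m)
    for row in np.unique(r[0]): c=r[1][r[0]==row]; print(n,row,c.min(),c.max(),end="; ")
    print()
print("upright handle px:",proj(d,[[.490,.0053,.07+k] for k in (0,.028,.055,.10)]).round(1).tolist())
E
python3 sil.py
```

```text
t 22.85 tcp [490.    6.  133.7] toolx az 158.96 zaxis [ 4.e-04  0.e+00 -1.e+00] F [-0.5  0.3 -1.7] w 25.9 gf 20.0
shift tool [-0.2 -0.5 -4.8] yaw -0.001
blue 218 316 333; blue 219 315 333; blue 220 313 333; blue 221 313 333; blue 222 313 333; blue 223 313 332; blue 224 313 332; blue 225 313 332; blue 226 313 332; blue 227 314 331; blue 228 315 319; blue 230 325 331; blue 231 314 331; blue 232 314 326; blue 233 317 324; 
yellow 210 306 309; yellow 211 303 308; yellow 212 304 304; yellow 236 322 325; yellow 237 316 326; yellow 238 316 326; yellow 239 316 326; yellow 240 316 325; 
upright handle px: [[322.6, 242.1], [322.8, 232.3], [323.0, 222.4], [323.3, 204.8]]
```

Nearly upright and unloaded, so I lower it into the pocket.

>>> play_rows --targets '[{"x":0,"y":0,"z":3,"yaw":0,"gripper":0},{"x":0,"y":0,"z":5,"yaw":0,"gripper":0},{"x":0,"y":0,"z":5,"yaw":0,"gripper":0},{"x":0,"y":0,"z":3,"yaw":0,"gripper":0},{"x":0,"y":0,"z":0,"yaw":0,"gripper":0}]'

```text
t: 23.52
tool_pos: [0.4898, 0.0062, 0.1174]
tcp_rot: [-0.0, 0.182, 0.983, 0.0]
contact_force: [-0.6, 0.5, -1.6]
grip_width: 0.0258
gripper_force: 20.0
```

>>> play_rows --targets '[{"x":0,"y":0,"z":5,"yaw":0,"gripper":0},{"x":0,"y":0,"z":5,"yaw":0,"gripper":0},{"x":0,"y":0,"z":5,"yaw":0,"gripper":0},{"x":0,"y":0,"z":5,"yaw":0,"gripper":0},{"x":0,"y":0,"z":0,"yaw":0,"gripper":0}]'

```text
t: 24.15
tool_pos: [0.4896, 0.0062, 0.0973]
tcp_rot: [-0.0, 0.182, 0.983, -0.0]
contact_force: [0.1, -0.4, -1.7]
grip_width: 0.0255
gripper_force: 20.0
```

```bash
python3 go.py 490 5.5 90 -21; python3 sil.py | head -2
```

```text
t 24.15 tcp [489.6   6.2  97.3] toolx az 158.99 zaxis [-4.e-04 -0.e+00 -1.e+00] F [ 0.1 -0.4 -1.7] w 25.5 gf 20.0
shift tool [-0.6 -0.5  7.3] yaw -0.0
blue 233 331 331; blue 234 317 332; blue 235 314 332; blue 236 313 332; blue 237 313 332; blue 238 313 332; blue 239 313 332; blue 240 314 331; blue 241 314 325; blue 243 326 331; blue 244 314 330; blue 245 314 323; 
yellow 193 335 335; yellow 195 335 335; yellow 196 318 318; yellow 200 337 337; yellow 201 338 338; yellow 202 336 337; yellow 211 303 306; yellow 212 304 305;
```

>>> play_rows --targets '[{"x":0,"y":0,"z":3,"yaw":0,"gripper":0},{"x":0,"y":0,"z":2,"yaw":0,"gripper":0},{"x":0,"y":0,"z":0,"yaw":0,"gripper":0}]'

```text
t: 24.58
tool_pos: [0.491, 0.0059, 0.0935]
tcp_rot: [0.001, 0.183, 0.983, 0.0]
contact_force: [-0.3, -0.7, 4.9]
grip_width: 0.026
gripper_force: 20.0
```

```bash
python3 go.py
```

```text
t 24.57 tcp [491.    5.9  93.5] toolx az 158.96 zaxis [ 2.9e-03 -3.0e-04 -1.0e+00] F [-0.3 -0.7  4.9] w 26.0 gf 20.0
```

Contact is made (about 6 N), so the shoulder is on the holder. I open wide, let it settle, rise to the nominal grasp height and regrasp.

>>> play_rows --targets '[{"x":0,"y":0,"z":-1.5,"yaw":0,"gripper":0.5},{"x":0,"y":0,"z":0,"yaw":0,"gripper":0.7},{"x":0,"y":0,"z":0,"yaw":0,"gripper":0.7},{"x":0,"y":0,"z":0,"yaw":0,"gripper":0.7},{"x":0,"y":0,"z":-6,"yaw":0,"gripper":0.7},{"x":0,"y":0,"z":0,"yaw":0,"gripper":0.7}]'

```text
t: 25.32
tool_pos: [0.49, 0.0063, 0.1007]
tcp_rot: [0.0, 0.182, 0.983, 0.0]
contact_force: [0.1, -0.3, 0.2]
grip_width: 0.0616
gripper_force: 0.0
```

>>> play_rows --targets '[{"x":0,"y":0,"z":0,"yaw":0,"gripper":0},{"x":0,"y":0,"z":0,"yaw":0,"gripper":0},{"x":0,"y":0,"z":0,"yaw":0,"gripper":0},{"x":0,"y":0,"z":0,"yaw":0,"gripper":0},{"x":0,"y":0,"z":0,"yaw":0,"gripper":0},{"x":0,"y":0,"z":0,"yaw":0,"gripper":0},{"x":0,"y":0,"z":0,"yaw":0,"gripper":0}]'

```text
t: 26.2
tool_pos: [0.4896, 0.0062, 0.1001]
tcp_rot: [-0.0, 0.182, 0.983, 0.0]
contact_force: [0.2, 0.4, -1.5]
grip_width: 0.0259
gripper_force: 20.0
```

```bash
python3 go.py 490 5.5 220 -21; python3 sil.py
```

```text
t 26.2 tcp [489.6   6.2 100.1] toolx az 158.98 zaxis [-1.e-04  1.e-04 -1.e+00] F [ 0.2  0.4 -1.5] w 25.9 gf 20.0
shift tool [  -0.6   -0.5 -119.9] yaw -0.0
blue 232 329 331; blue 233 316 331; blue 234 313 331; blue 235 312 331; blue 236 313 331; blue 237 313 331; blue 238 313 331; blue 239 313 331; blue 240 313 331; blue 241 313 331; blue 242 313 327; blue 243 314 319; blue 244 330 330; blue 245 320 330; blue 246 314 327; blue 247 314 317; 
yellow 191 334 334; yellow 192 318 318; yellow 193 318 336; yellow 194 319 319; yellow 197 336 336; yellow 199 336 336; yellow 200 336 338; yellow 201 337 337; yellow 211 303 306; yellow 212 304 304; 
upright handle px: [[322.6, 242.1], [322.8, 232.3], [323.0, 222.4], [323.3, 204.8]]
```

Regrasped upright and fully seated: tip at TCP − 85 mm. I lift high to clear the white tester, then travel over the slot.

>>> play_rows --targets '[{"x":0,"y":0,"z":-8,"yaw":0,"gripper":0},{"x":0,"y":0,"z":-18,"yaw":0,"gripper":0},{"x":0,"y":0,"z":-26,"yaw":0,"gripper":0},{"x":0,"y":0,"z":-30,"yaw":0,"gripper":0},{"x":0,"y":0,"z":-30,"yaw":0,"gripper":0},{"x":0,"y":0,"z":-28,"yaw":0,"gripper":0},{"x":0,"y":0,"z":-18,"yaw":0,"gripper":0},{"x":0,"y":0,"z":-7,"yaw":0,"gripper":0}]'

```text
t: 27.25
tool_pos: [0.4898, 0.0062, 0.2664]
tcp_rot: [0.001, 0.182, 0.983, 0.0]
contact_force: [0.3, -0.0, -2.2]
grip_width: 0.0255
gripper_force: 20.0
```

>>> play_rows --targets '[{"x":-4,"y":-12,"z":0,"yaw":0.023,"gripper":0},{"x":-9,"y":-27,"z":0,"yaw":0,"gripper":0},{"x":-13,"y":-39,"z":0,"yaw":0,"gripper":0},{"x":-16,"y":-48,"z":0,"yaw":0,"gripper":0},{"x":-17,"y":-50,"z":0,"yaw":0,"gripper":0},{"x":-15,"y":-45,"z":0,"yaw":0,"gripper":0},{"x":-10,"y":-31,"z":0,"yaw":0,"gripper":0},{"x":-5,"y":-15,"z":0,"yaw":0,"gripper":0}]'

```text
t: 28.25
tool_pos: [0.4689, -0.2773, 0.2639]
tcp_rot: [-0.001, 0.196, 0.981, -0.0]
contact_force: [-1.0, -0.1, -2.2]
grip_width: 0.0259
gripper_force: 20.0
```

>>> play_rows --targets '[{"x":0,"y":0,"z":0,"yaw":0,"gripper":0},{"x":0,"y":0,"z":0,"yaw":0,"gripper":0}]'

```text
t: 28.5
tool_pos: [0.4711, -0.2726, 0.265]
tcp_rot: [-0.0, 0.192, 0.981, 0.001]
contact_force: [0.3, 0.1, -2.1]
grip_width: 0.0257
gripper_force: 20.0
```

```bash
python3 go.py 477.1 -278.5 193 -22.3
```

```text
t 28.5 tcp [ 471.1 -272.6  265. ] toolx az 157.81 zaxis [-3.0e-04  1.6e-03 -1.0e+00] F [ 0.3  0.1 -2.1] w 25.7 gf 20.0
shift tool [-7.8 -3.3 71.9] yaw 0.002
```

>>> play_rows --targets '[{"x":-7.8,"y":-3.3,"z":6,"yaw":0,"gripper":0},{"x":0,"y":0,"z":15,"yaw":0,"gripper":0},{"x":0,"y":0,"z":20,"yaw":0,"gripper":0},{"x":0,"y":0,"z":15,"yaw":0,"gripper":0},{"x":0,"y":0,"z":8,"yaw":0,"gripper":0},{"x":0,"y":0,"z":4,"yaw":0,"gripper":0},{"x":0,"y":0,"z":0,"yaw":0,"gripper":0},{"x":0,"y":0,"z":0,"yaw":0,"gripper":0}]'

```text
t: 29.5
tool_pos: [0.4771, -0.2808, 0.1977]
tcp_rot: [0.001, 0.194, 0.981, -0.0]
contact_force: [-0.3, 0.7, -2.0]
grip_width: 0.0257
gripper_force: 20.0
```

```bash
python3 go.py 477.1 -278.5 189 -22.3;  python3 - <<'E'
from h import *
s=get("scene"); save(s,"slot1.png",(220,80,310,165),7)
print(proj(s,[[.4771,-.2785,.1],[.4771,-.2785,.108],[.4771,-.2785,.138]]).round(1))
E
```

```text
t 29.5 tcp [ 477.1 -280.8  197.7] toolx az 157.66 zaxis [ 1.e-03 -4.e-04 -1.e+00] F [-0.3  0.7 -2. ] w 25.7 gf 20.0
shift tool [0.9 2.1 8.7] yaw -0.001
[[264.7 143.6]
 [264.5 140.7]
 [263.4 129.3]]
```

View pics/slot1.png

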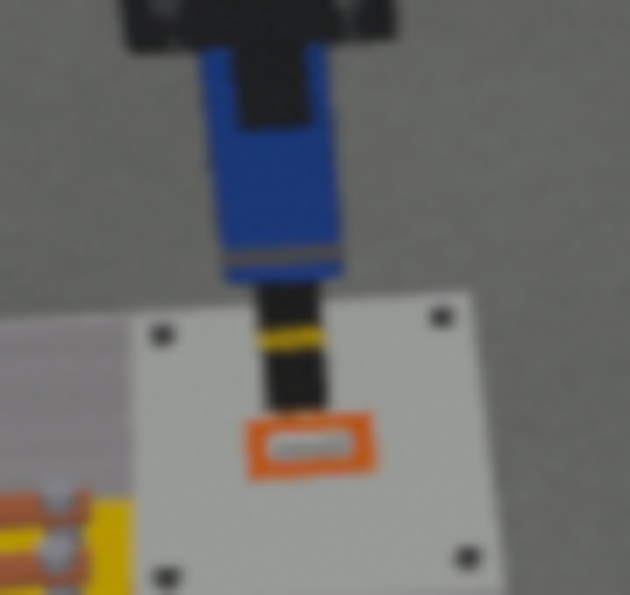

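The slot is at crop (311,447), the blade foot at about (297,412). The tester's edges run along the projected vertical, so it is upright within about 1°. I work out the relative offset in this same view.

```bash
cat > f4.py <<'E'
from fit import *
d=get("scene"); f=lambda c:(np.array(c,float)+.5)/7-.5+[220,80]
px=f([(225,281),(342,276),(259,340),(325,336),(268,408),(327,407)])
tip,a=fit(d,px,[(18,13,-50),(-18,13,-50),(10,4,-75),(-10,4,-75),(10,4,-102),(-10,4,-102)])
# slot from frame mask in scene
hsv=cv2.cvtColor(d["pixels"],cv2.COLOR_RGB2HSV)
fr=f([(246,422),(374,412),(377,470),(249,480)]); print("frame corners world",(onplane(d,fr,.1)*1000).round(1).tolist())
S=onplane(d,fr,.1).mean(0); S2=onplane(d,[f((311,447))],.1)[0]
u=np.array([np.cos(np.radians(-22.3)),np.sin(np.radians(-22.3)),0]); w=np.array([-u[1],u[0],0])
for n,s in(("frame",S),("hole",S2),("top",np.array([.4771,-.2785,.1]))): print(n,(s*1000).round(1),"slot-tip along x',y'",((s-tip)@u*1000).round(1),((s-tip)@w*1000).round(1))
E
python3 f4.py; python3 go.py
```

```text
tilt 0.18 off x,z,y [ 3.2  3.2 -0. ] res [-0.2  0.8  0.6  0.5 -0.2 -0.5 -0.2 -0.5 -0.4  0.1  0.5 -0.3 -0. ] tip [ 480.4 -282.1  114.9] axis [-0.003  0.001  1.   ] G [ 477.1 -280.8  216.7]
frame corners world [[491.1, -300.9, 100.0], [453.5, -286.5, 100.0], [465.0, -259.9, 100.0], [501.8, -274.2, 100.0]]
frame [ 477.8 -280.4  100. ] slot-tip along x',y' -3.0 0.6
hole [ 478.3 -279.9  100. ] slot-tip along x',y' -2.8 1.3
top [ 477.1 -278.5  100. ] slot-tip along x',y' -4.4 2.1
t 29.6 tcp [ 477.1 -280.8  197.7] toolx az 157.67 zaxis [ 1.e-03 -4.e-04 -1.e+00] F [-0.4  0.3 -1.6] w 26.0 gf 20.0
```

Move +3.1 in x and +2.2 in y, then descend gently, watching the force.

>>> play_rows --targets '[{"x":3.1,"y":2.2,"z":0,"yaw":0,"gripper":0},{"x":0,"y":0,"z":5,"yaw":0,"gripper":0},{"x":0,"y":0,"z":4,"yaw":0,"gripper":0},{"x":0,"y":0,"z":2,"yaw":0,"gripper":0},{"x":0,"y":0,"z":2,"yaw":0,"gripper":0},{"x":0,"y":0,"z":2,"yaw":0,"gripper":0},{"x":0,"y":0,"z":0,"yaw":0,"gripper":0}]'

```text
t: 30.48
tool_pos: [0.4747, -0.2774, 0.182]
tcp_rot: [-0.0, 0.194, 0.981, 0.0]
contact_force: [-0.4, 0.6, -2.1]
grip_width: 0.0262
gripper_force: 20.0
```

```bash
python3 go.py 477.1 -278.5 157 -22.3; python3 tilt.py|head -2
```

```text
t 30.48 tcp [ 474.7 -277.4  182. ] toolx az 157.67 zaxis [-2.e-04  1.e-04 -1.e+00] F [-0.4  0.6 -2.1] w 26.2 gf 20.0
shift tool [-2.7 -0.1 25. ] yaw -0.001
405 Y range [ 8.6 11.7 12.9 14.  28.4]
n 3 tilt -49.18 x at z=0 64.9 perp dist to face 42.4 (18 expected), rms 0.48
```

>>> play_rows --targets '[{"x":0,"y":0,"z":2,"yaw":0,"gripper":0},{"x":0,"y":0,"z":2,"yaw":0,"gripper":0},{"x":0,"y":0,"z":2,"yaw":0,"gripper":0},{"x":0,"y":0,"z":2,"yaw":0,"gripper":0},{"x":0,"y":0,"z":0,"yaw":0,"gripper":0}]'

```text
t: 31.15
tool_pos: [0.4748, -0.2774, 0.174]
tcp_rot: [-0.0, 0.194, 0.981, 0.0]
contact_force: [0.5, 0.4, -2.6]
grip_width: 0.0261
gripper_force: 20.0
```

```bash
python3 go.py
```

```text
t 31.15 tcp [ 474.8 -277.4  174. ] toolx az 157.67 zaxis [-1.e-04  2.e-04 -1.e+00] F [ 0.5  0.4 -2.6] w 26.1 gf 20.0
```

>>> play_rows --targets '[{"x":0,"y":0,"z":3,"yaw":0,"gripper":0},{"x":0,"y":0,"z":3,"yaw":0,"gripper":0},{"x":0,"y":0,"z":3,"yaw":0,"gripper":0},{"x":0,"y":0,"z":3,"yaw":0,"gripper":0},{"x":0,"y":0,"z":3,"yaw":0,"gripper":0},{"x":0,"y":0,"z":2.5,"yaw":0,"gripper":0},{"x":0,"y":0,"z":1.4,"yaw":0,"gripper":0},{"x":0,"y":0,"z":0,"yaw":0,"gripper":0}]'

```text
t: 32.15
tool_pos: [0.4748, -0.2774, 0.1552]
tcp_rot: [-0.0, 0.194, 0.981, 0.0]
contact_force: [-0.0, 0.8, -1.6]
grip_width: 0.0255
gripper_force: 20.0
```

```bash
python3 go.py
python3 - <<'E'
from h import *
d=get("scene"); hsv=cv2.cvtColor(d["pixels"],cv2.COLOR_RGB2HSV)
u,v=np.meshgrid(np.arange(640),np.arange(480)); w=(abs(u-264)<14)&(abs(v-140)<25)
b=w&(hsv[...,0]>100)&(hsv[...,0]<130)&(hsv[...,1]>120); y=w&(hsv[...,0]>20)&(hsv[...,0]<35)&(hsv[...,1]>110); o=w&(hsv[...,0]<16)&(hsv[...,1]>120)
for n,m in(("blue",b),("yellow",y),("orange",o)):
    r=np.nonzero(m); print(n,[(int(k),int(r[1][r[0]==k].min()),int(r[1][r[0]==k].max())) for k in np.unique(r[0])])
S=np.array([.4777,-.2795,.1]); wv=np.array([.379,.925,0])
print("expect band front mid",proj(d,S+wv*.004).round(1),"shoulder front mid",proj(d,S+wv*.013+[0,0,.025]).round(1))
E
```

```text
t 32.15 tcp [ 474.8 -277.4  155.2] toolx az 157.67 zaxis [-0.e+00  1.e-04 -1.e+00] F [-0.   0.8 -1.6] w 25.5 gf 20.0
blue [(116, 254, 269), (117, 254, 270), (118, 254, 270), (119, 254, 270), (120, 254, 270), (121, 254, 270), (122, 254, 270), (123, 255, 270), (124, 255, 270), (125, 255, 270), (126, 255, 270), (127, 255, 270), (128, 255, 270), (129, 256, 270), (130, 256, 270), (131, 256, 270), (132, 256, 268), (135, 260, 270), (136, 257, 269), (137, 260, 267)]
yellow [(143, 261, 268), (144, 261, 268)]
orange [(139, 268, 272), (140, 256, 272), (141, 255, 272), (142, 255, 272), (143, 255, 272), (144, 255, 273), (145, 256, 273), (146, 256, 272), (147, 256, 270)]
expect band front mid [[264.4 144.6]] shoulder front mid [[263.6 137.9]]
```

The upper half of the band shows right at the guard, the force reads only the tester's weight, and it is upright. I hand it in.

```bash
python3 -c "
from h import *
print(hand_in())"
```

```text
the job is handed in; nothing more can be done
None
```

I proved the tester on the target, held over a second about 25 mm off and within about 1° of square, then handed in at about 32 s with it still gripped upright in the slot, yellow band level with the guard top and no contact force. The tool can't tilt, so I leaned it in the grip using the holder's pocket, which once pressed its tip on the holder at about 23 N, then reseated and regrasped it there before the slot.

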